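# Square up the leaning slide cases against the bookend

### The arm

A 6-joint arm with a two-finger parallel gripper is mounted at the origin on a cart in front of the work surface, level with it; the furniture and walls round the work are solid. World frame = base frame: x ahead of the robot, y to its left, z up, the work surface at z = 0. Lengths are in mm, angles in rad, forces in N, time in s.
With the tool pointing down it reaches from about 375 to 900 mm from the base axis. Payload 3.1 kg.
Tool frame: the origin (TCP) lies at the very end of the fingers, on their centre line; the grasp point (between the pads) lies 19 mm behind it; x points along the fingers, y is the direction in which the jaws open and shut, and the axes are right-handed (so a half turn about x gives the same grasp; the last joint's range is limited). The gripper opens to 85 mm and grips with 20 to 120 N. Pads are 22 mm wide; open, the fingers measure 114 mm over their backs; the gripper's body (76 mm by 85 mm) begins 54 mm behind the grasp point. The pads swing forward as they close: fully open they stand 13 mm farther back than shut.
Start: joints at [0.96, 0.527, 1.433, -0, 1.181, -0.178], TCP at [262.092, 567.366, 231.31] pointing down, gripper open.
Joint ranges: [-3.08, 3.08], [-0.75, 2.2], [0.22, 2.44], [-1.43, 4.57], [0, 2.65], [-2.85, 2.85]. Speed limits (rad/s): [2.79, 2.79, 3.14, 3.14, 3.14, 3.14].

### API

Orientations are given as a unit quaternion [w, x, y, z].
In Python, from cell import r gives the robot as it stands.
- The arm moves only by the tool step_arm, never from a script. Its argument "series" is a list of rows, each a list of 7 numbers: the shift along the tool's x, y, z as a fraction of full scale, then the turn, a rotation vector about the tool's x, y, z as a fraction of full scale, then the gripper's target within -1 to 1 (shut at 1, half-way at 0, fully open at -1). A call has 1 to 20 rows; each row is the pose to reach, as a shift and turn from the pose commanded when the call began, along the tool's axes at that moment; what a row does not reach only later rows make up. Full scale, the value 1, is 0.75 m for a shift and 45 degrees for a turn. A row lasts 1/12 s, in which the tool goes at most 41.7 mm and 7.16 degrees, less where a joint would pass 70% of its speed; a pose out of reach is approached as far as the arm can. A call with a number of a shift or a turn outside -1 to 1 is refused whole. A call with a gripper value outside its range is refused whole. The fingers move at their own pace and stop on an object; "newtons" is the grip in N (left out, the last holds). Time passes only in rows, so rows that repeat a pose let the fingers close. It gives the time, the measured TCP pose, the force and the opening at its end, in the units of the state.
- r.read_state(): the state, without advancing time (a new reading comes with each control period).
- r.camera(name): name is "scene" or "top" or "wrist"; returns the picture (480x640x3 uint8, blue, green, red); there is no depth.
- r.camera_info(name): a dict with "fx", "fy", "cx", "cy" (pixels), "position" and "attitude" of the camera in the world. Camera axes: x right, y up, looking along -z (the intrinsics and any distortion apply to the point x, -y, -z); pixel columns grow to the right and rows downward; lengths in mm; the calibration is good to about 2 mm. A picture is of the moment at which its call begins: read the wrist's pose just before it. camera_info takes no time and is no camera call; for the wrist camera it gives the pose at the moment of the call.
- r.hand_in(): hands the job in, once; it reports no verdict.
The state is a dict: "time_s": time; "q": joint angles; "qd": joint speeds; "effort": joint torques, N m; "tcp_pos": TCP position; "orientation": TCP orientation; "wrist_force": force on the tool from outside, world axes, zero at the start; "wrist_torque": the same for the moment, N m; "width": finger opening in mm.
Only numpy, scipy, OpenCV 4.12 (cv2) and the standard library are available. Lean on these libraries where they do the work, as an engineer would, in place of code of your own. Each camera call takes 0.05 s, during which the arm holds its last target. There are 200 camera calls.

### The job

Three flat slide cases (blue, green and yellow) lean in a row against the dark steel bookend on the worktop. Push the row in until all three stand upright, pressed together and square against the bookend's face, centred on it as they are now. Slide them along the worktop: do not lift any case off it or knock one flat, and leave the row standing by itself.

Things in the scene. Friction and masses are not known exactly. Their poses are not given: they have to be found in the camera images.
- bookend: dark steel bookend fixed to the worktop (z = 0): upright plate 140 wide, 70 high, 5 mm thick, foot plate 50 mm deep behind. Origin: bottom middle of the face the cases lean on; x points into that face (the row is on the -x side), y along it, z up. Place and yaw vary. The tight upright row fills 48 mm before the face. Two boxes and a tub stand beside and behind.
- case_blue: blue flat closed slide case of slippery plastic (friction 0.25), 110 wide, 70 high, 16 mm thick, 90 g, white latch on top. Origin: centre of its underside; z up its height, y along its width, x towards the bookend. Starts leaning 22 degrees, top to the bookend, foot out; colour order varies. Pushed within 25 mm of the worktop its foot slides in, pushed near half height or above it jams; upright it stands by itself.
- case_green: green flat closed slide case of slippery plastic (friction 0.25), 110 wide, 70 high, 16 mm thick, 90 g, white latch on top. Origin: centre of its underside; z up its height, y along its width, x towards the bookend. Starts leaning 22 degrees, top to the bookend, foot out; colour order varies. Pushed within 25 mm of the worktop its foot slides in, pushed near half height or above it jams; upright it stands by itself.
- case_yellow: yellow flat closed slide case of slippery plastic (friction 0.25), 110 wide, 70 high, 16 mm thick, 90 g, white latch on top. Origin: centre of its underside; z up its height, y along its width, x towards the bookend. Starts leaning 22 degrees, top to the bookend, foot out; colour order varies. Pushed within 25 mm of the worktop its foot slides in, pushed near half height or above it jams; upright it stands by itself.
Mind the look-alikes: they are no part of the job. Of the things like the case_yellow, leave any that is red; of the rest the larger one is meant.

How it is judged:
By the outcome, as a careful person would: the job done as asked, in the order asked, and still so for the second after the job is handed in, with the robot touching nothing.
It also fails if it takes over 29 s, if anything falls off the work surface, if the arm or the gripper's body presses on something with over 40 N, if the wrist force passes 120 N, or if a joint passes its speed limit or range.

## Working session

There is one attempt and no reset: what is moved stays moved. The work goes in short steps, Python scripts to look and compute and a tool call to move; the robot and the scene stay as the last step left them, time stands still between calls to the robot, and variables do not carry over. Pictures are saved under pics/ and viewed, about 8 in all and at most 12, crops included, and the job is handed in when it is done.

Besides the shell and the picture viewer there is one more tool, called after "Emit:" in YAML: its name, and indented under it one key for each argument. step_arm: Moves the arm, as the interface text tells. Shift numbers are shares of 0.75 m and turn numbers shares of 45 degrees, none past 1 either way. Its arguments: {"type":"object","properties":{"series":{"type":"array","items":{"type":"array","items":{"type":"number"}}},"newtons":{"type":"number"}},"required":["series"]}

```bash
mkdir -p pics; ls; python3 - <<'E'
from cell import r
import cv2
s=r.read_state();print(s)
for n in("scene","top"):
    i=r.camera_info(n);print(n,i)
    cv2.imwrite(f"pics/{n}0.png",r.camera(n))
E
```

```text
pics
{'time_s': 0.0, 'q': array([ 9.59464917e-01,  5.28504718e-01,  1.43393284e+00, -1.42218175e-05,
        1.18141552e+00, -1.78547107e-01]), 'qd': array([-0.00032466,  0.00052852, -0.00069231, -0.00211542,  0.00035056,
        0.00323495]), 'effort': array([ 1.33772250e-03, -4.42352450e+01, -1.78028530e+01, -3.31629917e-05,
        8.26572912e-03,  2.60720111e-05]), 'tcp_pos': array([261.69721173, 566.75883883, 230.30024226]), 'orientation': array([ 0.69031272,  0.15107959,  0.69091911, -0.15255848]), 'wrist_force': array([ 0.27407639, -0.87131107, -0.30220516]), 'wrist_torque': array([-0.02062904, -0.04525773, -0.0179462 ]), 'width': 85.3123197324952}
scene {'fx': 446.1478730313534, 'fy': 446.1478730313534, 'cx': 326.6940102338882, 'cy': 235.47516433109732, 'position': array([213.65130393, 271.72389501, 803.07658119]), 'attitude': array([-0.24106484, -0.08670795,  0.33986631,  0.90490904])}
top {'fx': 435.0314662774075, 'fy': 435.0314662774075, 'cx': 315.94892917364035, 'cy': 236.04175542833548, 'position': array([ 364.06690003, -296.43193508, 1021.82871788]), 'attitude': array([ 0.71464292,  0.06101437, -0.06746855, -0.69354938])}
```

View pics/scene0.png

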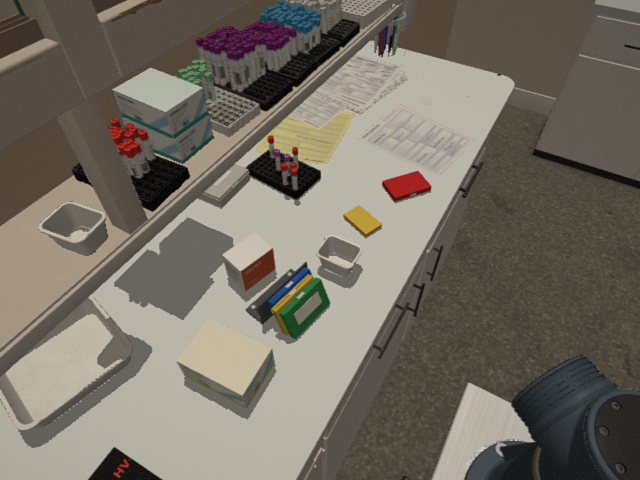

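View pics/top0.png

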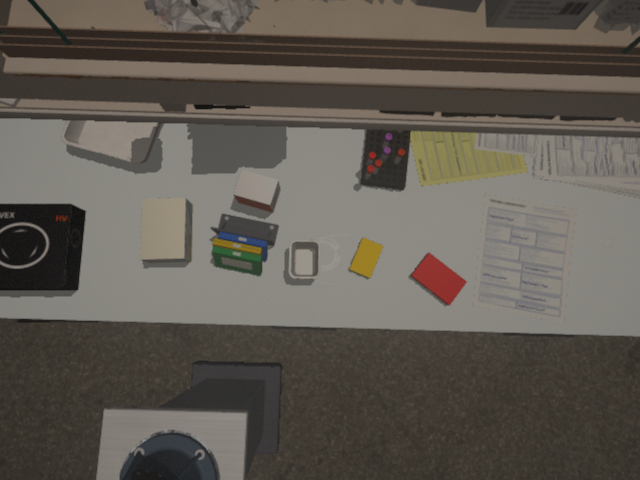

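The row is green (outermost), yellow, blue, then the bookend, at about (240,250) in the top view. The look-alikes there are the small yellow case at (367,258) and the red one at (438,278). The yellow meant is the larger one in the row, at about (238,246). I'll confirm that in an enlarged crop and measure.

```bash
cat > h.py <<'E'
import numpy as np,cv2
from scipy.spatial.transform import Rotation as R
from cell import r
def rot(q): return R.from_quat([q[1],q[2],q[3],q[0]])
def ray(i,p):
    d=np.array([(p[0]-i["cx"])/i["fx"],-(p[1]-i["cy"])/i["fy"],-1.])
    return np.array(i["position"]),rot(i["attitude"]).apply(d)
def onz(i,p,z):
    o,d=ray(i,p); return o+d*(z-o[2])/d[2]
def pix(i,P):
    c=rot(i["attitude"]).inv().apply(np.array(P,float)-i["position"])
    return np.array([i["cx"]-i["fx"]*c[0]/c[2],i["cy"]+i["fy"]*c[1]/c[2]])
E
python3 - <<'E'
from h import *
for k in r.camera_info("top"): pass
print(list(r.camera_info("top")))
t=cv2.imread("pics/top0.png");s=cv2.imread("pics/scene0.png")
a=cv2.resize(t[180:290,130:330],None,fx=4,fy=4,interpolation=cv2.INTER_CUBIC)[:, :800]
cv2.imwrite("pics/topc.png",a)
b=cv2.resize(s[225:345,220:370],None,fx=5,fy=5,interpolation=cv2.INTER_CUBIC)
cv2.imwrite("pics/scc.png",b)
for n,im in(("top",t),("scene",s)):
    i=r.camera_info(n);hsv=cv2.cvtColor(im,cv2.COLOR_BGR2HSV)
    for c,lo,hi in(("green",45,80),("yellow",18,32),("blue",105,128)):
        m=cv2.inRange(hsv,(lo,130,40),(hi,255,255))
        k,l,st,ce=cv2.connectedComponentsWithStats(m)
        for j in range(1,k):
            if st[j,4]>40:
                cn=cv2.findContours((l==j).astype('u1'),0,1)[0][0]
                print(n,c,st[j],onz(i,ce[j],35).round(),cv2.boxPoints(cv2.minAreaRect(cn)).round(1).tolist())
E
```

```text
['fx', 'fy', 'cx', 'cy', 'position', 'attitude']
top yellow [213 239  49  16 305] [ 517. -122.   35.] [[212.0, 244.8000030517578], [213.39999389648438, 237.89999389648438], [261.29998779296875, 247.5], [259.8999938964844, 254.39999389648438]]
top yellow [350 238  33  40 776] [ 500. -418.   35.] [[348.70001220703125, 269.1000061035156], [362.29998779296875, 237.0], [382.8999938964844, 245.6999969482422], [369.3999938964844, 277.79998779296875]]
top blue [219 232  48  15 220] [ 533. -134.   35.] [[218.5, 237.3000030517578], [219.8000030517578, 231.1999969482422], [266.5, 240.5], [265.29998779296875, 246.6999969482422]]
scene green [279 279  50  59 992] [ 485. -122.   35.] [[273.5, 317.5], [315.5, 275.5], [336.5, 296.5], [294.5, 338.5]]
scene yellow [344 206  38  30 611] [ 492. -395.   35.] [[342.29998779296875, 216.0], [355.29998779296875, 201.10000610351562], [381.6000061035156, 224.1999969482422], [368.6000061035156, 239.0]]
scene yellow [271 274  43  61 492] [ 519. -120.   35.] [[264.20001220703125, 324.29998779296875], [290.29998779296875, 265.79998779296875], [313.79998779296875, 276.20001220703125], [287.70001220703125, 334.70001220703125]]
scene blue [268 267  43  40 354] [ 541. -150.   35.] [[264.8999938964844, 300.1000061035156], [304.8999938964844, 265.5], [310.79998779296875, 272.29998779296875], [270.79998779296875, 306.8999938964844]]
```

View pics/topc.png

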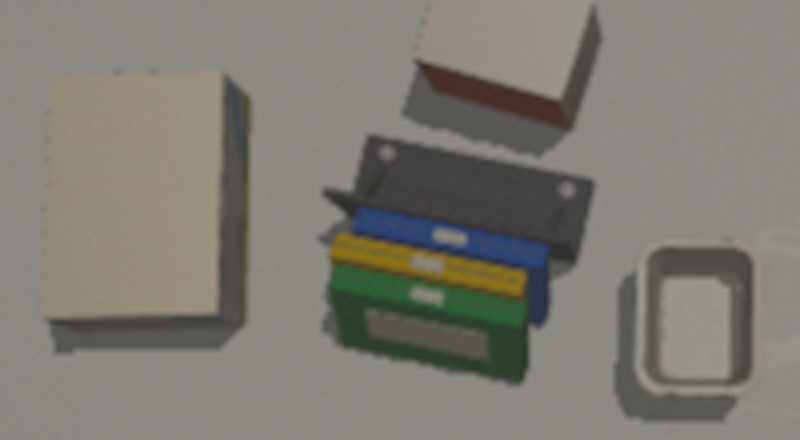

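View pics/scc.png

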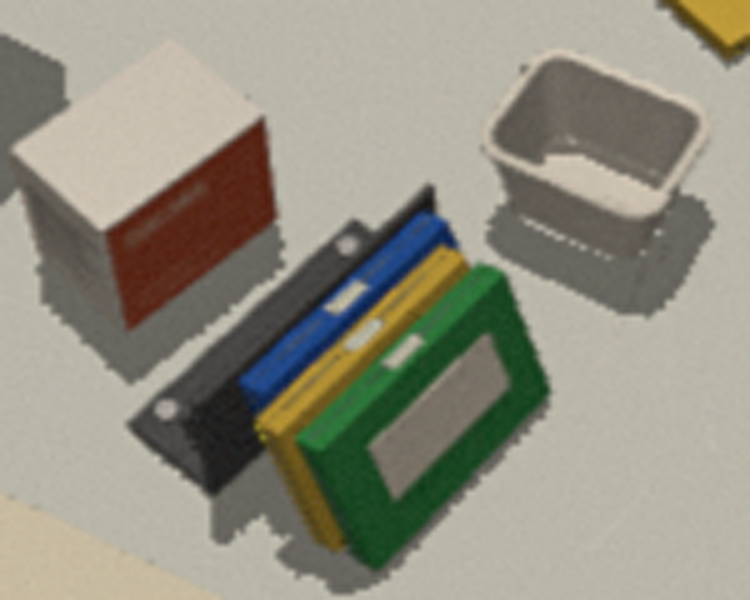

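```bash
python3 - <<'E'
from h import *
T=r.camera_info("top");S=r.camera_info("scene")
t=lambda x,y:(130+(x+.5)/4-.5,180+(y+.5)/4-.5)
s=lambda x,y:(220+(x+.5)/5-.5,225+(y+.5)/5-.5)
for n,p,z in[("footL",t(370,137),4),("footR",t(594,182),4),("plateL top",t(323,190),70),("plateR top",t(577,262),70),("latB",t(450,237),70),("latY",t(428,263),70),("latG",t(428,296),70),
 ("G bottomL",t(340,345),6),("G bottomR",t(525,382),6),("G topR",t(527,325),65),("G topL",t(332,292),65),("Y topL",t(333,258),65),("Y topR",t(525,293),65),("B topR",t(548,265),65)]:
    print("T",n,onz(T,p,z).round(1))
for n,p,z in[("plateR top",s(432,187),70),("plateL bot",s(212,493),0),("footL",s(130,425),3),("footR",s(355,222),3),("latB",s(348,297),70),("latY",s(363,335),70),("latG",s(405,351),70),("G botL",s(375,570),6),("G botR",s(549,395),6)]:
    print("S",n,onz(S,p,z).round(1))
q=r.read_state()["orientation"];print(rot(q).as_matrix().round(3))
E
```

```text
T footL [598.4 -76.8   4. ]
T footR [ 575.1 -212.     4. ]
T plateL top [552.2 -67.   70. ]
T plateR top [ 516.  -210.1   70. ]
T latB [ 527.8 -139.1   70. ]
T latY [ 512.9 -127.9   70. ]
T latG [ 494.5 -129.    70. ]
T G bottomL [472.8 -68.2   6. ]
T G bottomR [ 454.5 -177.3    6. ]
T G topR [ 480.7 -183.7   65. ]
T G topL [495.8 -75.   65. ]
T Y topL [514.9 -74.2  65. ]
T Y topR [ 498.5 -181.7   65. ]
T B topR [ 514.6 -193.6   65. ]
S plateR top [ 526.6 -200.9   70. ]
S plateL bot [552.1 -67.2   0. ]
S footL [598.7 -75.2   3. ]
S footR [ 574.7 -210.2    3. ]
S latB [ 526.7 -137.1   70. ]
S latY [ 511.8 -124.9   70. ]
S latG [ 493.6 -126.8   70. ]
S G botL [474.  -68.5   6. ]
S G botR [ 454.3 -173.     6. ]
[[-0.001  0.419  0.908]
 [-0.002  0.908 -0.419]
 [-1.    -0.002 -0.   ]]
```

The crops confirm it: the row's yellow case is full-size, between green and blue, while the loose yellow one at (367,258) is much smaller. Both views agree on a bookend face centre of about (538.5, -134.3) and a yaw of about -10.2°. The green foot is about 76 mm out, and the cases lie within 6 mm of centre. Next I'll compute the approach.

```bash
cat >> h.py <<'E'
F=np.array([538.5,-134.3,0]);yaw=np.radians(-10.2)
ex=np.array([np.cos(yaw),np.sin(yaw),0]);ey=np.array([-np.sin(yaw),np.cos(yaw),0]);ez=np.array([0,0,1.])
def tgt(lx,ly,z,tilt):
    a=np.radians(tilt);tx=np.sin(a)*ex-np.cos(a)*ez
    return F+lx*ex+ly*ey+z*ez,R.from_matrix(np.c_[tx,ey,np.cross(tx,ey)])
def frac(P,Q):
    s=r.read_state();q=rot(s["orientation"])
    return np.r_[q.inv().apply(P-s["tcp_pos"])/750,(q.inv()*Q).as_rotvec()/np.radians(45)].round(4)
def local(P): d=P-F; return np.array([d@ex,d@ey,d[2]]).round(1)
E
python3 - <<'E'
from h import *
P,Q=tgt(-110,-1.5,130,15)
print(P,frac(P,Q));print(frac(np.array([450,300,230.]),Q));print(frac(np.array([P[0],P[1],230.]),Q))
E
```

```text
[ 429.97285601 -116.29697198  130.        ] [ 0.1351 -0.7325  0.5857 -0.3222 -0.3323  0.0448]
[ 0.0009 -0.2177  0.3771 -0.3222 -0.3323  0.0448]
[ 0.0018 -0.7328  0.5857 -0.3222 -0.3323  0.0448]
```

Emit:
step_arm:
  series:
    - [0,-0.054,0.094,-0.08,-0.083,0.011,0]
    - [0,-0.109,0.189,-0.16,-0.166,0.022,0]
    - [0,-0.163,0.283,-0.24,-0.25,0.033,0]
    - [0,-0.218,0.377,-0.322,-0.332,0.045,0]
    - [0,-0.218,0.377,-0.322,-0.332,0.045,0]
    - [0,-0.218,0.377,-0.322,-0.332,0.045,0]
    - [0,-0.218,0.377,-0.322,-0.332,0.045,0]
    - [0,-0.218,0.377,-0.322,-0.332,0.045,0]
    - [0.002,-0.733,0.586,-0.322,-0.332,0.045,0]
    - [0.002,-0.733,0.586,-0.322,-0.332,0.045,0]
    - [0.002,-0.733,0.586,-0.322,-0.332,0.045,0]
    - [0.002,-0.733,0.586,-0.322,-0.332,0.045,0]
    - [0.002,-0.733,0.586,-0.322,-0.332,0.045,0]
    - [0.002,-0.733,0.586,-0.322,-0.332,0.045,0]
    - [0.002,-0.733,0.586,-0.322,-0.332,0.045,0]
    - [0.002,-0.733,0.586,-0.322,-0.332,0.045,0]
    - [0.002,-0.733,0.586,-0.322,-0.332,0.045,0]
    - [0.002,-0.733,0.586,-0.322,-0.332,0.045,0]
    - [0.002,-0.733,0.586,-0.322,-0.332,0.045,0]
    - [0.135,-0.733,0.586,-0.322,-0.332,0.045,0]

```text
time_s: 1.77
tcp_pos: [436.0, -123.2, 193.9]
orientation: [0.795, 0.053, 0.599, -0.076]
wrist_force: [1.7, -0.8, -1.0]
width: 43.1
```

```bash
python3 - <<'E'
from h import *
s=r.read_state();print(s["time_s"],s["tcp_pos"],local(s["tcp_pos"]),s["wrist_force"],s["width"],s["q"])
P,Q=tgt(-110,-1.5,7,15);print(frac(P,Q))
P,Q=tgt(-110,-1.5,100,15);print(frac(P,Q))
i=r.camera_info("wrist");cv2.imwrite("pics/w1.png",r.camera("wrist"))
E
```

```text
1.7667 [ 436.00020277 -123.15017314  193.89300313] [-102.9   -7.2  193.9] [ 1.65528614 -0.76413934 -1.03500564] 43.066415709794676 [-0.59434847  0.28032359  2.08928999  0.21224837  0.52108584 -2.15133393]
[ 0.2368  0.009  -0.0782 -0.0073  0.0238  0.0098]
[ 0.1176  0.0082 -0.0439 -0.0073  0.0238  0.0098]
```

View pics/w1.png

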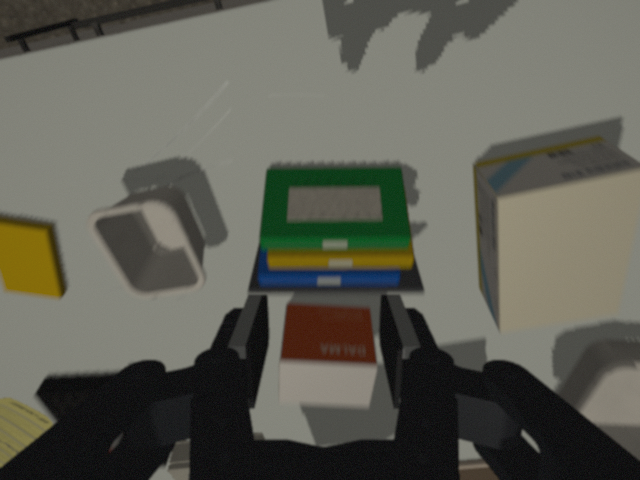

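The wrist view shows the row's edges horizontal, so the tool is square to the bookend, with its centre near column 336. Descending in front of the row.

Emit:
step_arm:
  series:
    - [0.04,0.003,-0.015,-0.007,0.024,0.01,0]
    - [0.08,0.006,-0.03,-0.007,0.024,0.01,0]
    - [0.118,0.008,-0.044,-0.007,0.024,0.01,0]
    - [0.118,0.008,-0.044,-0.007,0.024,0.01,0]
    - [0.118,0.008,-0.044,-0.007,0.024,0.01,0]
    - [0.118,0.008,-0.044,-0.007,0.024,0.01,0]

```text
time_s: 2.32
tcp_pos: [423.6, -108.1, 95.4]
orientation: [0.786, 0.055, 0.613, -0.064]
wrist_force: [0.5, -0.7, -0.0]
width: 42.7
```

```bash
python3 - <<'E'
from h import *
s=r.read_state();print(s["time_s"],s["tcp_pos"],local(s["tcp_pos"]),s["wrist_force"],s["q"])
P,Q=tgt(-110,-1.5,7,15);print(frac(P,Q))
P,Q=tgt(-110,-1.5,30,15);print(frac(P,Q))
E
```

```text
2.3167 [ 423.57022322 -108.13801389   95.35140548] [-117.7    5.4   95.4] [ 0.47827439 -0.70355451 -0.04636973] [-0.58049338  0.512363    2.19784746  0.46720776  0.23316839 -2.42520277]
[ 0.1167 -0.0102 -0.0186  0.0077 -0.0212 -0.0126]
[ 0.0869 -0.01   -0.0112  0.0077 -0.0212 -0.0126]
```

```bash
python3 - <<'E'
from h import *
P,Q=tgt(-102,-1.5,10,6);print(frac(P,Q))
P,Q=tgt(-102,-1.5,60,6);print(frac(P,Q))
E
```

```text
[ 0.1154 -0.0103 -0.0073  0.0087  0.1788 -0.0119]
[ 0.0507 -0.0097  0.0089  0.0087  0.1788 -0.0119]
```

Emit:
step_arm:
  series:
    - [0.017,-0.003,0.003,0.003,0.06,-0.004,0]
    - [0.034,-0.006,0.006,0.006,0.12,-0.008,0]
    - [0.051,-0.01,0.009,0.009,0.179,-0.012,0]
    - [0.065,-0.01,0.005,0.009,0.179,-0.012,0]
    - [0.08,-0.01,0.001,0.009,0.179,-0.012,0]
    - [0.095,-0.01,-0.003,0.009,0.179,-0.012,0]
    - [0.095,-0.01,-0.003,0.009,0.179,-0.012,0]
    - [0.095,-0.01,-0.003,0.009,0.179,-0.012,0]
    - [0.095,-0.01,-0.003,0.009,0.179,-0.012,0]

```text
time_s: 3.07
tcp_pos: [437.7, -118.4, 26.5]
orientation: [0.741, 0.059, 0.666, -0.067]
wrist_force: [-0.1, 0.7, 1.0]
width: 42.9
```

```bash
python3 - <<'E'
from h import *
s=r.read_state();print(s["time_s"],s["tcp_pos"],local(s["tcp_pos"]),s["wrist_force"],s["q"])
for x,z in((-102,10),(-80,10)):
  P,Q=tgt(x,-1.5,z,6);print(frac(P,Q))
E
```

```text
3.0667 [ 437.66338974 -118.35329559   26.45232364] [-102.1   -2.2   26.5] [-0.1147281   0.69455346  0.9536787 ] [-0.53570137  0.68893677  2.08785316  0.13647746  0.26646162 -2.05732152]
[ 0.0218  0.0009 -0.0023 -0.0012  0.0027  0.0021]
[ 0.0249  0.0009  0.0269 -0.0012  0.0027  0.0021]
```

Emit:
step_arm:
  series:
    - [0.011,0.001,-0.001,-0.001,0.003,0.002,0]
    - [0.022,0.001,-0.002,-0.001,0.003,0.002,0]
    - [0.022,0.001,-0.002,-0.001,0.003,0.002,0]
    - [0.022,0.001,0.001,-0.001,0.003,0.002,0]
    - [0.022,0.001,0.004,-0.001,0.003,0.002,0]
    - [0.023,0.001,0.007,-0.001,0.003,0.002,0]
    - [0.023,0.001,0.01,-0.001,0.003,0.002,0]
    - [0.023,0.001,0.013,-0.001,0.003,0.002,0]
    - [0.024,0.001,0.016,-0.001,0.003,0.002,0]
    - [0.024,0.001,0.019,-0.001,0.003,0.002,0]
    - [0.024,0.001,0.019,-0.001,0.003,0.002,0]
    - [0.024,0.001,0.019,-0.001,0.003,0.002,0]

```text
time_s: 4.07
tcp_pos: [452.5, -119.9, 8.0]
orientation: [0.739, 0.06, 0.668, -0.066]
wrist_force: [-0.9, -0.6, -0.7]
width: 42.9
```

```bash
python3 - <<'E'
from h import *
s=r.read_state();print(s["time_s"],s["tcp_pos"],local(s["tcp_pos"]),s["wrist_force"],s["q"])
for x,z in((-80,10),(-65,10)):
  P,Q=tgt(x,-1.5,z,6);print(frac(P,Q))
a=r.camera("scene")[225:345,220:370];b=r.camera("top")[190:290,180:305]
cv2.imwrite("pics/p1.png",np.hstack([cv2.resize(a,(400,320)),cv2.resize(b,(400,320))]))
E
```

```text
4.0667 [ 452.48314557 -119.8719905     7.97437617] [-87.2  -1.    8. ] [-0.88818696 -0.62025143 -0.69731456] [-0.52148255  0.7357915   2.05012012  0.13591171  0.26355685 -2.04346696]
[-0.0017 -0.0006  0.0098 -0.0006 -0.005  -0.0019]
[ 0.0003 -0.0006  0.0297 -0.0006 -0.005  -0.0019]
```

View pics/p1.png

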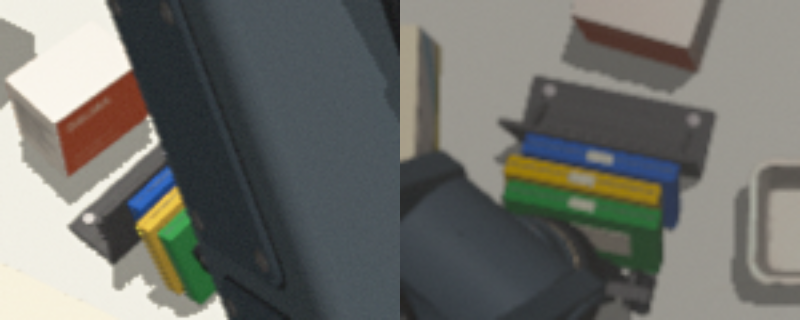

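The view shows the fingertips at the green foot and the row unmoved. Now pushing slowly.

Emit:
step_arm:
  series:
    - [-0.002,0,0.001,0,-0.003,0,0]
    - [-0.002,0,0.003,0,-0.005,0,0]
    - [-0.002,0,0.005,0,-0.005,0,0]
    - [-0.002,0,0.007,0,-0.005,0,0]
    - [-0.002,0,0.009,0,-0.005,0,0]
    - [-0.001,0,0.011,0,-0.005,0,0]
    - [-0.001,0,0.013,0,-0.005,0,0]
    - [-0.001,0,0.015,0,-0.005,0,0]
    - [-0.001,0,0.017,0,-0.005,0,0]
    - [-0.001,0,0.019,0,-0.005,0,0]
    - [-0.001,0,0.021,0,-0.005,0,0]
    - [0,0,0.023,0,-0.005,0,0]
    - [0,0,0.023,0,-0.005,0,0]

```text
time_s: 5.25
tcp_pos: [469.9, -123.2, 9.7]
orientation: [0.741, 0.06, 0.666, -0.066]
wrist_force: [-0.7, 1.2, 0.2]
width: 42.5
```

```bash
python3 - <<'E'
from h import *
s=r.read_state();print(s["time_s"],s["tcp_pos"],local(s["tcp_pos"]),s["wrist_force"])
P,Q=tgt(-59,-1.5,10,6);print(frac(P,Q))
a=r.camera("scene")[225:345,220:370];b=r.camera("top")[190:290,180:305]
cv2.imwrite("pics/p2.png",np.hstack([cv2.resize(a,(400,320)),cv2.resize(b,(400,320))]))
E
```

```text
5.25 [ 469.87624435 -123.19029871    9.71090728] [-69.5  -1.2   9.7] [-0.72598287  1.17467599  0.16036642]
[ 0.0011 -0.0004  0.014  -0.0008  0.0011 -0.0015]
```

View pics/p2.png

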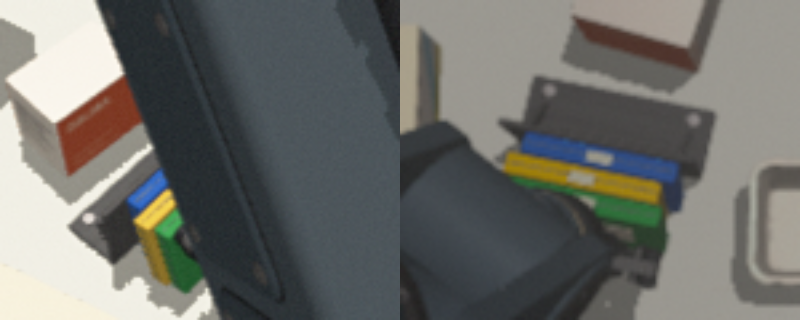

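The feet are sliding in and the cases are steepening, with little force. Continuing.

Emit:
step_arm:
  series:
    - [0,0,0.0015,0,0,0,0]
    - [0,0,0.003,0,0,0,0]
    - [0,0,0.0045,0,0,0,0]
    - [0,0,0.006,0,0,0,0]
    - [0.001,0,0.0075,0,0,0,0]
    - [0.001,0,0.009,0,0,0,0]
    - [0.001,0,0.0105,0,0,0,0]
    - [0.001,0,0.012,0,0,0,0]
    - [0.001,0,0.012,0,0,0,0]
    - [0.001,0,0.012,0,0,0,0]

```text
time_s: 6.18
tcp_pos: [478.4, -124.6, 9.9]
orientation: [0.74, 0.06, 0.666, -0.066]
wrist_force: [-1.1, -0.5, -0.6]
width: 42.7
```

```bash
python3 - <<'E'
from h import *
s=r.read_state();print(s["time_s"],s["tcp_pos"],local(s["tcp_pos"]),s["wrist_force"])
P,Q=tgt(-55,-1.5,10,6);print(frac(P,Q))
E
```

```text
6.1833 [ 478.37456569 -124.63990479    9.90904989] [-60.9  -1.1   9.9] [-1.07227012 -0.5304087  -0.60321524]
[ 0.0007 -0.0005  0.0078 -0.0007  0.0005 -0.0017]
```

Emit:
step_arm:
  series:
    - [0,0,0.001,0,0,0,0]
    - [0,0,0.002,0,0,0,0]
    - [0,0,0.003,0,0,0,0]
    - [0,0,0.003,0,0,0,0]
    - [0,0,0.003,0,0,0,0]

```text
time_s: 6.6
tcp_pos: [480.0, -124.8, 10.1]
orientation: [0.74, 0.06, 0.667, -0.066]
wrist_force: [-2.4, 0.2, -1.2]
width: 42.8
```

Emit:
step_arm:
  series:
    - [0,0,0.0007,0,0,0,0]
    - [0,0,0.0014,0,0,0,0]
    - [0,0,0.002,0,0,0,0]
    - [0,0,0.002,0,0,0,0]
    - [0,0,0.002,0,0,0,0]

```text
time_s: 7.02
tcp_pos: [480.2, -124.5, 10.0]
orientation: [0.739, 0.061, 0.668, -0.065]
wrist_force: [-5.6, -0.4, -0.2]
width: 42.6
```

```bash
python3 - <<'E'
from h import *
s=r.read_state();print(s["time_s"],local(s["tcp_pos"]),s["wrist_force"])
a=r.camera("scene")[225:345,220:370];b=r.camera("top")[190:290,180:305]
cv2.imwrite("pics/p3.png",np.hstack([cv2.resize(a,(400,320)),cv2.resize(b,(400,320))]))
E
```

```text
7.0167 [-59.1  -0.6  10. ] [-5.63281738 -0.37614353 -0.16377155]
```

View pics/p3.png

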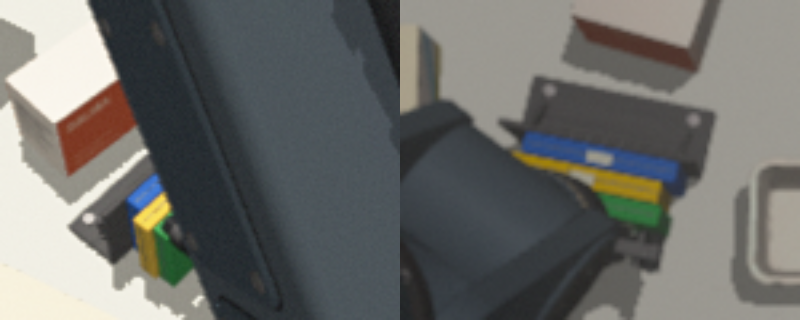

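Force is rising at about the expected tight-row position (pad front near -48). Pressing a little more, then checking.

Emit:
step_arm:
  series:
    - [0,0,0.001,0,0,0,0]
    - [0,0,0.002,0,0,0,0]
    - [0,0,0.003,0,0,0,0]
    - [0,0,0.003,0,0,0,0]
    - [0,0,0.003,0,0,0,0]

```text
time_s: 7.53
tcp_pos: [480.3, -124.0, 10.0]
orientation: [0.738, 0.061, 0.669, -0.064]
wrist_force: [-7.6, -1.3, 2.7]
width: 42.9
```

Position is firm while force climbs, so the row is against the stop. Backing off straight and then up.

Emit:
step_arm:
  series:
    - [0,0,-0.002,0,0,0,0]
    - [0,0,-0.004,0,0,0,0]
    - [-0.001,0,-0.008,0,0,0,0]
    - [-0.002,0,-0.016,0,0,0,0]
    - [-0.004,0,-0.03,0,0,0,0]
    - [-0.006,0,-0.045,0,0,0,0]
    - [-0.03,0,-0.05,0,0,0,0]
    - [-0.08,0,-0.05,0,0,0,0]
    - [-0.13,0,-0.05,0,0,0,0]
    - [-0.18,0,-0.05,0,0,0,0]
    - [-0.23,0.04,-0.05,0,0,0,0]
    - [-0.26,0.09,-0.05,0,0,0,0]
    - [-0.26,0.14,-0.05,0,0,0,0]
    - [-0.26,0.19,-0.05,0,0,0,0]
    - [-0.26,0.24,-0.05,0,0,0,0]
    - [-0.26,0.29,-0.05,0,0,0,0]
    - [-0.26,0.34,-0.05,0,0,0,0]
    - [-0.26,0.34,-0.05,0,0,0,0]

```text
time_s: 9.03
tcp_pos: [474.5, 141.1, 201.9]
orientation: [0.742, 0.059, 0.664, -0.062]
wrist_force: [-0.0, 0.4, 0.4]
width: 42.5
```

```bash
python3 - <<'E'
from h import *
s=r.read_state();print(s["time_s"],local(s["tcp_pos"]),s["wrist_force"])
S=r.camera("scene");T=r.camera("top");cv2.imwrite("pics/S2.png",S);cv2.imwrite("pics/T2.png",T)
a=S[225:345,220:370];b=T[205:285,190:290]
cv2.imwrite("pics/p4.png",np.hstack([cv2.resize(a,(400,320),interpolation=2),cv2.resize(b,(400,320),interpolation=2)]))
E
```

```text
9.0333 [-111.7  259.7  201.9] [-0.03946435  0.39287348  0.36076227]
```

View pics/p4.png

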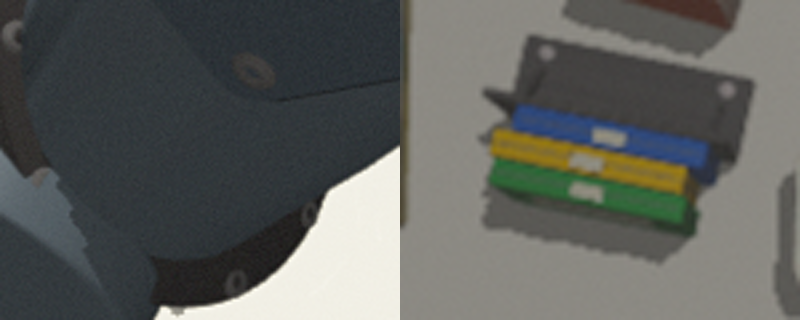

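The top view shows three upright cases. The arm blocks the scene view, so I'm moving it aside for a side check.

Emit:
step_arm:
  series:
    - [0,0.05,0,0,0,0,0]
    - [0,0.1,0,0,0,0,0]
    - [0,0.15,0,0,0,0,0]
    - [0,0.2,0,0,0,0,0]
    - [0,0.25,0,0,0,0,0]
    - [0,0.3,0,0,0,0,0]
    - [0,0.35,0,0,0,0,0]
    - [0,0.4,0,0,0,0,0]
    - [0,0.45,0,0,0,0,0]
    - [0,0.45,0,0,0,0,0]
    - [0,0.45,0,0,0,0,0]

```text
time_s: 10.05
tcp_pos: [533.4, 467.2, 200.7]
orientation: [0.74, 0.06, 0.666, -0.066]
wrist_force: [-0.1, -0.5, -0.3]
width: 42.8
```

```bash
python3 - <<'E'
from h import *
S=r.camera("scene");cv2.imwrite("pics/S3.png",S)
cv2.imwrite("pics/S3c.png",cv2.resize(S[235:345,225:335],None,fx=5,fy=5,interpolation=2))
T=r.camera_info("top")
t=lambda x,y:(190+(x-400+.5)/4-.5,205+(y+.5)/4-.5)
for n,p,z in[("latB",t(609,136),72),("latY",t(587,162),72),("latG",t(586,190),72),("GoutL",t(490,186),70),("GoutR",t(690,222),70),("YfL",t(492,157),70),("YfR",t(686,193),70)]:
    print(n,local(onz(T,p,z)))
E
```

```text
latB [-9.5 -6.4 72. ]
latY [-26.2   2.   72. ]
latG [-41.4  -1.1  72. ]
GoutL [-50.   51.5  70. ]
GoutR [-46.7 -60.8  70. ]
YfL [-34.1  54.4  70. ]
YfR [-31.4 -55.   70. ]
```

View pics/S3c.png

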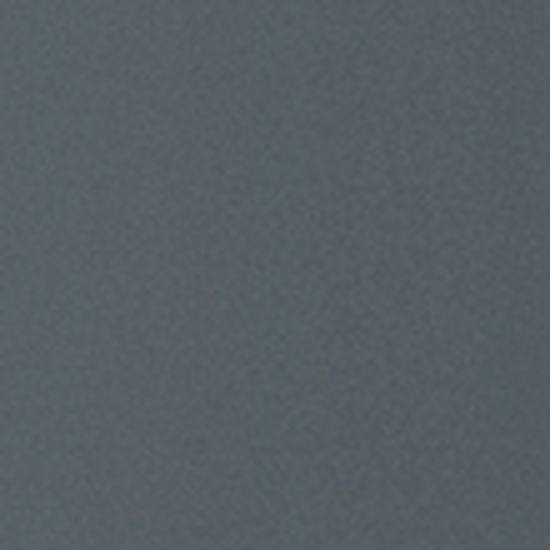

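Emit:
step_arm:
  series:
    - [-0.01,0.02,-0.05,0,0,0,0]
    - [-0.02,0.05,-0.1,0,0,0,0]
    - [-0.03,0.07,-0.15,0,0,0,0]
    - [-0.04,0.08,-0.2,0,0,0,0]
    - [-0.04,0.08,-0.25,0,0,0,0]
    - [-0.04,0.08,-0.3,0,0,0,0]
    - [-0.04,0.08,-0.34,0,0,0,0]
    - [-0.04,0.08,-0.34,0,0,0,0]

```text
time_s: 10.77
tcp_pos: [284.9, 569.5, 204.0]
orientation: [0.739, 0.058, 0.668, -0.066]
wrist_force: [0.8, -1.5, -0.3]
width: 43.1
```

```bash
python3 - <<'E'
from h import *
ims={}
for n in("top","scene"):
    ims[n]=np.mean([r.camera(n).astype(float) for _ in range(8)],0).astype('u1');cv2.imwrite(f"pics/{n}avg.png",ims[n])
def fit(p):
    p=np.array(p)
    for _ in range(4):
        k=np.polyfit(p[:,0],p[:,1],1);e=np.abs(np.polyval(k,p[:,0])-p[:,1]);p=p[e<max(.6,2*e.mean())]
    return k
def edge(im,c0,c1,f,g):  # column-wise sub-pixel zero of f(channel diff) within row band g(c)
    out=[]
    for c in range(c0,c1):
        a,b=g(c);v=cv2.GaussianBlur(f(im),(1,1),0)[a:b,c];d=np.abs(np.diff(v))
        j=d.argmax();w=d[max(0,j-1):j+2];out.append((c,a+.5+max(0,j-1)+(w*np.arange(len(w))).sum()/w.sum()))
    return fit(out)
im=ims["top"].astype(float);i=r.camera_info("top")
B,G,Rr=[im[...,k] for k in range(3)]
# expected rows at column 240: fit each transition
L={"foot back":(lambda m:m.sum(2)/3,lambda c:(int(214+(c-222)*.195)-3,int(214+(c-222)*.195)+4),226,270,3),
 "blue/yellow":(lambda m:m[...,2]-m[...,0],lambda c:(int(237.2+(c-213)*.185)-2,int(237.2+(c-213)*.185)+4),220,259,70),
 "yellow/green":(lambda m:m[...,2]-m[...,1],lambda c:(int(243.5+(c-213)*.185)-2,int(243.5+(c-213)*.185)+4),217,258,70)}
for n,(f,g,c0,c1,z) in L.items():
    k=edge(im,c0,c1,f,g);a,b=[onz(i,(c,np.polyval(k,c)),z) for c in(c0,c1)]
    d=a-b;print(n,"yaw",np.degrees(np.arctan2(-d[0],d[1])).round(2),local((a+b)/2))
a=ims["scene"][225:345,220:370];b=ims["top"][205:285,190:290]
cv2.imwrite("pics/p5.png",np.hstack([cv2.resize(a,(500,400),interpolation=2),cv2.resize(b[:,:75],(300,320),interpolation=2).copy() if 0 else cv2.copyMakeBorder(cv2.resize(b[:,20:85],(300,369),interpolation=2),0,31,0,0,0)]))
print(r.read_state()["time_s"])
E
```

```text
foot back yaw -9.74 [51.1  4.3  3. ]
blue/yellow yaw -10.03 [-17.2  -2.5  70. ]
yellow/green yaw -9.87 [-33.5  -1.9  70. ]
11.5667
```

View pics/p5.png

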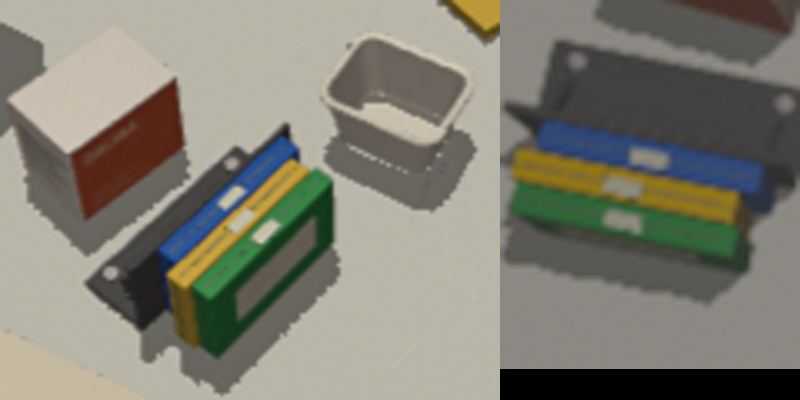

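```bash
python3 - <<'E'
from h import *
i=r.camera_info("scene");t=lambda x,y:(220+(x+.5)/3.333-.5,225+(y+.5)/3.333-.5)
for n,p,z in[("GbotL",t(218,357),0),("GbotR",t(337,265),0),("GtopL",t(206,295),70),("GtopR",t(333,175),70),("plateL bot",t(141,329),0),("plateR top",t(289,124),70)]: print(n,local(onz(i,p,z)))
E
```

```text
GbotL [-47.8  52.4   0. ]
GbotR [-60.6 -43.2  -0. ]
GtopL [-45.5  53.4  70. ]
GtopR [-46.4 -56.5  70. ]
plateL bot [ 1.3 68.8  0. ]
plateR top [ -0.2 -68.5  70. ]
```

```bash
python3 -c "
from cell import r
print(r.hand_in())"
```

```text
the job is handed in; nothing more can be done
None
```

I pushed the row in at the foot of the green case with the half-open fingertips, about 10 mm above the worktop. I stopped when it held firm against the bookend at about 8 N, backed straight off, and handed in at about 11.6 s. The row was standing by itself, and the robot was touching nothing.

**Last checks:**
- **Upright:** the green case's left outer edge reads 47.8 mm from the face at the bottom and 45.5 mm at the top, against 48 mm for a tight row.
- **Square:** the joins between cases are within 0.3° of the bookend's yaw.
- **Pressed together:** the two joins are 16.3 mm apart, against a 16 mm case. The blue case touching the face is inferred from the firm stop; the pictures could not rule out a gap of about 2 mm.
- **Centred:** each case is within about 6 mm of centre (blue -6, yellow +2, green -1 mm), the same small offsets as at the start.

**Disagreements:**
- One hand-picked corner, the green bottom right, read 60.6 mm. I took it for a shadow point because it also gave the wrong case width, and did not re-measure it.
- An earlier rough reading suggested 1.7° of skew; the averaged line fits did not bear that out.

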